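Rebuild the bedside stone cairn

TASK

The little cairn on the bedside desk has been knocked apart: only its big grey foot stone, with a sloping top and a pale quartz rib across the high side, still stands on the slate slab. Set the brown wedge stone on that slope with its thick end over the low side so that its top comes level; ease it down gently, feel for the seat where it lies flat on the slope clear of the rib and does not rock, and let it rest there by itself. Then set the small pale cap stone just as gently on the middle of the level top, so that the cairn stands still on its own, leaving the foot stone where it is and not disturbing the remote control, the clock or the potted plant.

Things in the scene. Friction and masses are not known exactly. Their poses are not given: they have to be found in the camera images.
- slate: Dark slate slab, 200 (its x) x 160 (its y) x 15 mm, lying on the glass desk and fixed; origin at the centre of its underside, z up.
- foot_stone: Big grey stone, irregular, about 121 (x) x 116 (y) mm, 0.85 kg, loose, standing on the slate. Origin at the middle of its flat underside, z up. Its top is a plane sloping 12 degrees (0.21 rad): 62 mm above the underside at the high end (-x), 50 mm at the origin's x, 40 mm at the low end (+x). A rounded pale quartz rib, 12 mm wide, 54 mm long (along y), stands 5 mm proud near the high end.
- foot_top (a point): Middle of the seat on the foot stone's sloping top, on its surface, 49 mm above the underside. x points straight down the slope, z is the normal of the slope (12 degrees from vertical). The flat spot reaches 47 mm to the rib on the -x side, 41 mm on the +x side, 38 mm either side in y, corners cut. A stone that lies on the rib rocks.
- wedge_stone: Brown wedge stone, 95 (x) x 56 (y) mm, corners cut, about 0.3 kg (varies), lying flat on the desk. Origin at the middle of its flat underside (80 x 54 mm), z its normal, up. Thickness 22 mm at the -x end, 30 in the middle, 38 at the thick +x end. Sides upright and straight over the middle 56 mm, 54 to 56 mm apart in the lower 20 mm, 48 near the top: grip across y, TCP 24 mm above the underside.
- wedge_top (a point): Middle of the wedge stone's top, on its surface, 30 mm above the origin. z is the normal of the top plane, tilted 12 degrees (0.21 rad) against the underside, x points to the thick end; z is vertical when the top is level. The flat spot is about 80 (x) x 48 (y) mm with its corners cut.
- cap_stone: Small pale stone, 54 (x) x 42 (y) x 29 mm, about 0.1 kg (varies), lying on its flat underside on the desk; top smaller and blunt. Origin at the middle of the flat underside (46 x 38 mm), z its normal, up. Grip it across y (sides upright, straight over the middle 34 mm, 38 to 42 mm apart up to 21 mm high) with the TCP about 23 mm above the underside.
- remote: Bystander: black remote control, 165 (x) x 42 x 18 mm, loose on the desk; origin at the centre of its underside.
- clock: Bystander: round white clock under a clear dome, 100 mm diameter, 59 mm high, loose; origin at the centre of its underside.
- plant: Bystander: spiky green plant in a round black pot, pot 92 mm diameter and 78 mm high, leaves to about 160 mm high and 80 mm out, loose; origin at the centre of the pot's underside.
Mind the look-alikes: they are no part of the job. Of the things like the wedge_stone, leave any that is green or purple; of the rest the smaller one is meant.

How it is judged:
On the way:
1. The wedge stone rests by itself, not held, flat on the foot stone's slope (within 3 degrees) and on nothing else, its top level within 6 degrees and its middle within 25 mm of the middle of the seat (contact force between wedge_stone and foot_stone above 0.8 N and contact force between wedge_stone and slate below 0.05 N and contact force between the fingers and wedge_stone below 0.05 N and horizontal distance between wedge_stone and foot_top below 0.025 m and angle between wedge_top's own z axis and vertical below 0.105 rad and linear speed of wedge_stone below 0.02 m/s and angle between the z axis of wedge_stone and the z axis of foot_top, either way round below 0.05 rad), for 0.3 s.
At the end, for the whole second after the job is handed in: The wedge lies flat on the foot stone's slope (within 3 degrees) and on it alone, within 25 mm of the seat's middle, its top level within 6 degrees; the cap rests on the wedge alone, within 20 mm of its middle, upright within 6 degrees; both let go and still; foot stone moved under 15 mm (contact force between wedge_stone and foot_stone above 0.8 N and contact force between wedge_stone and slate below 0.05 N and horizontal distance between wedge_stone and foot_top below 0.025 m and angle between each of wedge_top, cap_stone's own z axis and vertical below 0.105 rad and contact force between cap_stone and wedge_stone above 0.3 N and contact force between cap_stone and foot_stone below 0.05 N and horizontal distance between cap_stone and wedge_top below 0.02 m and linear speed of each of wedge_stone, cap_stone below 0.01 m/s and angular speed of each of cap_stone, wedge_stone below 0.1 rad/s and distance of foot_stone from where it was at the start of the episode below 0.015 m and angle between the z axis of wedge_stone and the z axis of foot_top, either way round below 0.05 rad); the robot touches nothing.
It fails at once if The wedge stone or the cap stone is let fall: it drops free of everything by more than about 8 mm ((contact force between wedge_stone and anything else below 0.02 N and linear speed of wedge_stone above 0.4 m/s) or (contact force between cap_stone and anything else below 0.02 N and linear speed of cap_stone above 0.4 m/s)).
It fails at once if A stone is pressed hard on the one below (more than 90 N between the stones) (contact force between wedge_stone and foot_stone above 90 N or contact force between cap_stone and wedge_stone above 90 N).
It fails at once if A bystander (remote, clock or plant) is moved by more than 15 mm (distance of any of remote, clock, plant from where it was at the start of the episode above 0.015 m).
It also fails if it takes over 70 s, if anything falls off the work surface, if the arm or the gripper's body presses on something with over 40 N, if the wrist force passes 120 N, or if a joint passes its speed limit or range.

ROBOT

A 7-joint arm with a two-finger parallel gripper is mounted at the origin on the work surface. World frame = base frame: x ahead of the robot, y to its left, z up, the work surface at z = 0. Lengths are in m, angles in rad, forces in N, time in s.
With the tool pointing down it reaches from about 0.425 to 0.875 m from the base axis. Payload 8.4 kg.
Tool frame: the origin (TCP) lies between the finger pads, 19 mm behind the fingertips; this is the grasp point; z points along the fingers, y is the line along which they close (so a half turn about z gives the same grasp; the last joint's range is limited). The gripper opens to 85 mm and grips with 20 to 120 N. Pads are 22 mm wide; open, the fingers measure 114 mm over their backs; the gripper's body (76 mm by 85 mm) begins 54 mm behind the grasp point. The pads swing forward as they close: fully open they stand 13 mm farther back than shut.
Start: joints at [-1.241, 0.333, 0.04, 1.465, -0.013, 1.343, -0.059], TCP at [0.27, 0.591, 0.25] pointing down, gripper open.
Joint ranges: [-2.58, 2.58], [-0.38, 2.09], [-1.3, 1.39], [0.25, 2.4], [-1.5, 4.64], [0.08, 2.09], [-2.65, 2.65]. Speed limits (rad/s): [2.22, 2.22, 2.79, 2.79, 3.14, 3.14, 3.14].

INTERFACE

Orientations are given as a unit quaternion [w, x, y, z].
In Python, from station import bot gives the robot as it stands.
- The arm moves only by the tool apply_moves, never from a script. Its argument "commands" is a list of rows, each a list of 7 numbers: the turn, a rotation vector about the tool's x, y, z in rad, then the shift along the tool's x, y, z in m, then the opening, from 0 (shut) to 1 (fully open). In form: [[ax, ay, az, tx, ty, tz, fingers], ...]. A call has 1 to 10 rows; each row shifts and turns the commanded pose from where the row before left it, along the tool's axes as they then stand; what a row does not reach is not made up. A row lasts 1/8 s, in which the tool goes at most 62.5 mm and 10.7 degrees, less where a joint would pass 70% of its speed; a pose out of reach is approached as far as the arm can. A call is refused whole if a number of a shift passes 0.0625 or a number of a turn 0.188, either way. A call with a gripper value outside its range is refused whole. The fingers move at their own pace and stop on an object; "grip_force" is the grip in N (left out, the last holds). Time passes only in rows, so rows that do not move let the fingers close. It gives the time, the measured TCP pose, the force, the opening and the grip force at its end, in the units of the state.
- bot.observe(): the state, without advancing time (a new reading comes with each control period).
- bot.read_camera(name): name is "scene" or "side" or "wrist"; returns a dict with "frame" (420x560x3 uint8, red, green, blue), "mtx" (3x3 intrinsics, pixels), "view" (4x4, takes a point from world to camera coordinates). Camera axes: x right, y down, z forward; pixel columns grow to the right and rows downward; lengths in m; the calibration is good to about 2 mm. A picture is of the moment at which its call begins. There is no depth.
- bot.close_job(): hands the job in; it is judged then, once.
The state is a dict: "t": time; "joint_pos": joint angles; "joint_vel": joint speeds; "joint_efforts": joint torques, N m; "tool_pos": TCP position; "ee_rot": TCP orientation; "wrist_force": force on the tool from outside, world axes, zero at the start; "torque": the same for the moment, N m; "gripper_width": finger opening in m; "grasp_force": force on a finger pad.
Only numpy, scipy, OpenCV 4.12 (cv2) and the standard library are available. Lean on these libraries where they do the work, as an engineer would, in place of code of your own. Each camera call takes 0.05 s, during which the arm holds its last target. There are 200 camera calls.

## Working session

There is one attempt and no reset: what is moved stays moved. The work goes in short steps, Python scripts to look and compute and a tool call to move; the robot and the scene stay as the last step left them, time stands still between calls to the robot, and variables do not carry over. Pictures are saved under pics/ and viewed, at most 13 in all, crops included, and the job is handed in when it is done.

Besides the shell and the picture viewer there is one more tool, called after "Emit:" as name([rows], argument=value, ...), one row to a line, values as JSON. apply_moves: Moves the arm, as the interface text tells. Its arguments: {"type":"object","properties":{"commands":{"type":"array","items":{"type":"array","items":{"type":"number"}}},"grip_force":{"type":"number"}},"required":["commands"]}

```bash
mkdir -p pics; ls; python3 - <<'E'
from station import bot
import cv2,numpy as np
s=bot.observe();print(s)
a={}
for n in("scene","side","wrist"):
    c=bot.read_camera(n);a[n]=c;cv2.imwrite(f"pics/{n}0.png",c["frame"][:,:,::-1]);print(n,np.round(c["mtx"],1).tolist(),np.round(c["view"],4).tolist())
np.save("cams0.npy",a,allow_pickle=True)
E
```

```text
pics
{'t': 0.0, 'joint_pos': array([-1.24118275,  0.33390529,  0.03989016,  1.46628729, -0.01337091,
        1.34333976, -0.05852205]), 'joint_vel': array([ 0.00107539, -0.00088046, -0.00034029, -0.00296839,  0.00087701,
        0.00358937, -0.00022506]), 'joint_efforts': array([ 5.09204274e-04, -6.58523870e+01,  1.36584822e+00, -4.05582905e+01,
        1.67534547e-02,  1.21338665e-02, -2.02363088e-05]), 'tool_pos': array([0.27012279, 0.59072311, 0.24911729]), 'ee_rot': array([-1.05777599e-04,  2.12791391e-01,  9.77097295e-01, -8.30358329e-04]), 'wrist_force': array([ 0.71980019, -0.11624447, -0.29815343]), 'torque': array([ 0.01850857,  0.02917834, -0.00487852]), 'grasp_force': 0.0, 'gripper_width': 0.08488883444314349}
scene [[388.3, 0.0, 287.4], [0.0, 388.3, 212.2], [0.0, 0.0, 1.0]] [[-0.5083, 0.8611, 0.0032, 0.2879], [0.7063, 0.4191, -0.5705, -0.3639], [-0.4927, -0.2877, -0.8213, 1.4922], [0.0, 0.0, 0.0, 1.0]]
side [[544.2, 0.0, 276.4], [0.0, 544.2, 205.7], [0.0, 0.0, 1.0]] [[0.7878, -0.6159, -0.0101, -0.4555], [-0.387, -0.4822, -0.7859, 0.2717], [0.4792, 0.6231, -0.6182, 1.6621], [0.0, 0.0, 0.0, 1.0]]
wrist [[292.9, 0.0, 279.6], [0.0, 292.9, 206.6], [0.0, 0.0, 1.0]] [[0.4158, 0.9094, -0.0016, -0.6487], [0.8789, -0.4014, 0.2577, -0.0332], [0.2338, -0.1085, -0.9662, 0.3781], [0.0, 0.0, 0.0, 1.0]]
```

View pics/scene0.png

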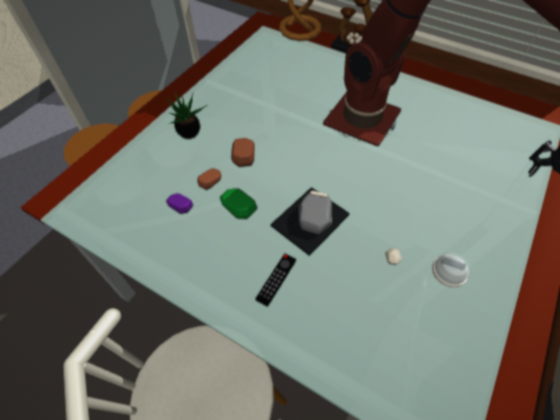

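View pics/side0.png

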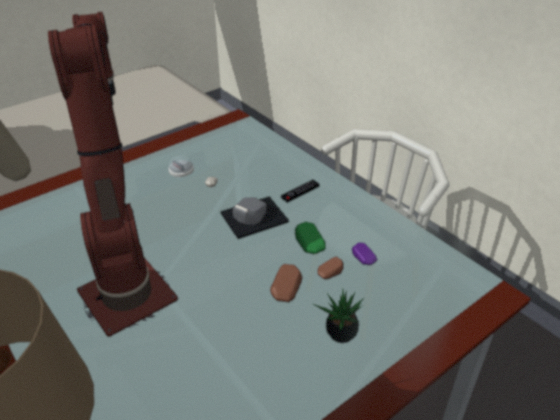

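The scene view shows the foot stone on the slate at about (316,212) and brown wedges at (209,178), the smaller, and (243,152), the larger. The cap is at (394,257), the clock at (451,270), the remote at (276,280) and the plant at (187,120). The side view agrees: small wedge (330,267), foot (249,210), cap (211,182).

```bash
cat > h.py <<'E'
import numpy as np,cv2
def ray(c,u,v,z):
    V=c["view"];R=V[:3,:3];o=-R.T@V[:3,3]
    d=R.T@np.linalg.inv(c["mtx"])@np.array([u,v,1.]);return o+d*(z-o[2])/d[2]
def proj(c,p):
    q=c["view"][:3,:3]@np.asarray(p)+c["view"][:3,3];w=c["mtx"]@q;return w[:2]/w[2]
def blobs(c,lo,hi,amin=30):
    h=cv2.cvtColor(c["frame"],cv2.COLOR_RGB2HSV);m=cv2.inRange(h,np.array(lo),np.array(hi))
    n,l,s,ce=cv2.connectedComponentsWithStats(m)
    return [(l==i,s[i],ce[i]) for i in range(1,n) if s[i][4]>=amin]
E
python3 - <<'E'
from h import *
a=np.load("cams0.npy",allow_pickle=True).item()
for n,pts in dict(scene=dict(wedge=(209,178,.015),big=(243,152,.02),foot=(316,212,.065),cap=(394,257,.015),clock=(451,270,.02),remote=(276,280,.01),plant=(187,128,.03)),side=dict(wedge=(330,267,.015),big=(286,282,.02),foot=(249,210,.065),cap=(211,182,.015),clock=(180,167,.02),remote=(300,191,.01),plant=(342,325,.03))).items():
    c=a[n]
    for k,(u,v,z) in pts.items():
        p=ray(c,u,v,z);print(n,k,p.round(3),c["frame"][v,u],np.hypot(p[0],p[1]).round(3))
    for m,s,ce in blobs(c,(0,70,60),(14,200,255),60):
        if s[4]<2000:
            ct=cv2.findContours(m.astype('uint8'),0,1)[0][0][:,0]
            P=np.array([ray(c,*q,.015)[:2] for q in ct],np.float32);print(s,ce,cv2.minAreaRect(P))
# slate corners
g=blobs(a["scene"],(0,0,0),(180,255,45),300)
for m,s,ce in g:
    print('dark',s,ce)
    if 250<ce[0]<350 and 150<ce[1]<260:
        ct=cv2.findContours(m.astype('uint8'),0,1)[0][0][:,0];P=np.array([ray(a["scene"],*q,.015)[:2] for q in ct],np.float32);print(cv2.minAreaRect(P))
E
```

```text
scene wedge [ 0.552 -0.313  0.015] [134  78  50] 0.634
scene big [ 0.399 -0.28   0.02 ] [129  75  48] 0.487
scene foot [0.523 0.073 0.065] [118 119 118] 0.529
scene cap [0.516 0.331 0.015] [193 185 165] 0.613
scene clock [0.476 0.485 0.02 ] [166 173 170] 0.68
scene remote [0.751 0.072 0.01 ] [37 36 38] 0.755
scene plant [ 0.412 -0.516  0.03 ] [6 6 7] 0.66
[179  11 114  87 212] [237.49528302  49.30660377] ((-0.11826321482658386, -0.6561753153800964), (0.10351869463920593, 0.787791907787323), 80.88320922851562)
[ 91  18 160 112 420] [160.56666667  86.66904762] ((0.11635735630989075, -0.7559503316879272), (0.0883004292845726, 0.9301555156707764), 84.37650299072266)
[309  26  22  22  62] [317.87096774  38.01612903] ((-0.37189921736717224, -0.3978022336959839), (0.1747155487537384, 0.08052343130111694), 41.07403564453125)
[400  71 160  54 390] [503.65897436 103.18205128] ((-0.33001139760017395, 0.33734145760536194), (0.09811481088399887, 0.6237673163414001), 8.191452980041504)
[380  77  11  13 106] [385.17924528  82.80188679] ((-0.2216481864452362, -0.0013869628310203552), (0.082417264580
[... 2231 characters left out ...]
.2721107602119446), (0.15128761529922485, 0.07700030505657196), 33.95743179321289)
dark [ 331    0   99  105 4413] [380.21187401  44.87491502]
dark [524   0  36  30 567] [547.12345679   9.68606702]
dark [174 104  26  34 580] [185.91551724 122.4137931 ]
dark [344 106  39  22 418] [361.41626794 119.215311  ]
dark [530 145  30  28 392] [547.12755102 158.6505102 ]
dark [ 272  191   76   63 1410] [305.03900709 227.05248227]
((0.5244131684303284, 0.05593102425336838), (0.15211221575737, 0.1933116614818573), 78.44780731201172)
dark [256 256  39  49 552] [274.97282609 280.92572464]
dark [ 533  292   27  128 1123] [547.6064114  375.71682992]
dark [   0  304   64  116 3927] [ 24.61599185 379.71912401]
```

View pics/wrist0.png

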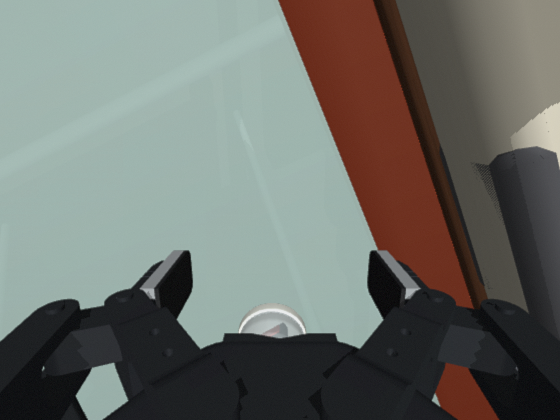

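The wrist view is rotated about 25°: desk edge on the right, fingers at the bottom, clock at (270,325). The small wedge measures about 95 x 60 mm, so it is the right one. I'll turn the tool square and view the cap on the way.

Emit:
apply_moves([
  [0,0,-0.143,0,0,0,1],
  [0,0,-0.143,0,0,0,1],
  [0,0,-0.143,0,0,0,1],
  [0,0,0,-0.034,-0.05,0,1],
  [0,0,0,-0.034,-0.05,0,1],
  [0,0,0,-0.034,-0.05,0,1],
  [0,0,0,-0.034,-0.05,0,1],
  [0,0,0,-0.034,-0.05,0,1],
  [0,0,0,0,0,0,1],
  [0,0,0,0,0,0,1],
])

```text
t: 1.4
tool_pos: [0.44, 0.3414, 0.2499]
ee_rot: [-0.0, 0.0, 1.0, 0.0]
wrist_force: [-0.4, 0.5, -0.6]
gripper_width: 0.0852
grasp_force: 0.0
```

```bash
cat >> h.py <<'E'
def snap(n,k):
    from station import bot
    c=bot.read_camera(n);cv2.imwrite(f"pics/{k}.png",c["frame"][:,:,::-1]);np.save(f"{k}.npy",c,allow_pickle=True);return c
def load(k): return np.load(k+".npy",allow_pickle=True).item()
E
python3 -c "
from h import *
c=snap('wrist','cap1');print(c['view'].round(3).tolist());print(proj(c,[.513,.326,.0]))"
```

```text
[[0.0, 1.0, 0.0, -0.341], [0.966, -0.0, 0.257, -0.458], [0.257, 0.0, -0.966, 0.265], [0.0, 0.0, 0.0, 1.0]]
[268.40376064 234.53186339]
```

Emit:
apply_moves([
  [0,0,0,0,-0.055,0,1],
  [0,0,0,0,-0.055,0,1],
  [0,0,0,0,-0.055,0,1],
  [0,0,0,0,-0.055,0,1],
  [0,0,0,0,-0.055,0,1],
  [0,0,0,0,0,0,1],
  [0,0,0,0,0,0,1],
])

```text
t: 2.33
tool_pos: [0.4402, 0.0678, 0.2501]
ee_rot: [0.0, -0.001, 1.0, 0.0]
wrist_force: [-0.2, -0.3, 0.4]
gripper_width: 0.0853
grasp_force: 0.0
```

```bash
python3 -c "
from h import *
c=snap('wrist','foot1');print(c['view'].round(3).tolist());print(proj(c,[.513,.05,.0]))"
```

```text
[[-0.002, 1.0, 0.001, -0.067], [0.966, 0.002, 0.258, -0.458], [0.258, 0.001, -0.966, 0.264], [0.0, 0.0, 0.0, 1.0]]
[266.55071065 234.13420727]
```

Emit:
apply_moves([
  [0,0,0,-0.01,-0.06,0,1],
  [0,0,0,-0.01,-0.06,0,1],
  [0,0,0,-0.01,-0.06,0,1],
  [0,0,0,-0.01,-0.06,0,1],
  [0,0,0,0,-0.06,0,1],
  [0,0,0,0,-0.06,0,1],
  [0,0,0,0,0,0,1],
  [0,0,0,0,0,0,1],
])

```text
t: 3.38
tool_pos: [0.4814, -0.2922, 0.2494]
ee_rot: [-0.001, -0.001, 1.0, 0.0]
wrist_force: [-0.1, 1.2, 0.1]
gripper_width: 0.0855
grasp_force: 0.0
```

```bash
python3 -c "
from h import *
c=snap('wrist','wedge1');print(c['view'].round(3).tolist());print(proj(c,[.552,-.313,.0]))
f=[load(k)['frame'][:,:,::-1] for k in('cap1','foot1','wedge1')]
o=np.vstack([np.hstack([f[0],f[1]]),np.hstack([f[2],f[2]*0])]);cv2.imwrite('pics/tri.png',cv2.resize(o,(800,600)))"
```

```text
[[-0.002, 1.0, 0.0, 0.294], [0.967, 0.002, 0.256, -0.497], [0.256, 0.001, -0.967, 0.254], [0.0, 0.0, 0.0, 1.0]]
[264.23040062 233.02272346]
```

View pics/tri.png

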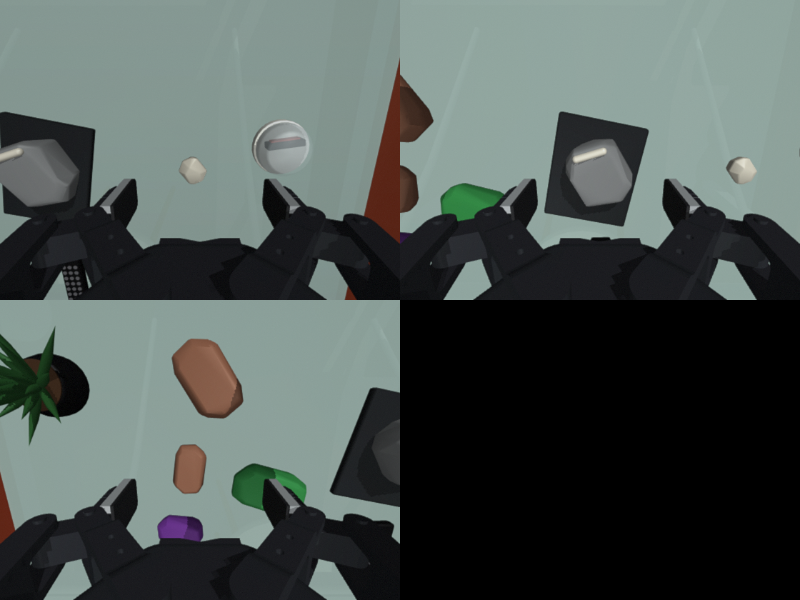

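The top-left tile shows the cap at (192,170). In the top-right tile the foot is at (600,172), with its rib on the robot-facing side and a yaw of about +13°. In the bottom-left tile the brown wedge is at (189,469), with the green lookalike nearby. Now to measure and find the wedge's thick end.

```bash
python3 - <<'E'
from h import *
def hull(c,m,z):
    ct=max(cv2.findContours(m.astype('uint8'),0,1)[0],key=len)[:,0]
    P=np.array([ray(c,*q,z)[:2] for q in ct],np.float32);r=cv2.minAreaRect(P);print('  z',z,np.round(r[0],4),np.round(r[1],4),round(r[2],1),'min',P.min(0).round(3),'max',P.max(0).round(3))
c=load('wedge1')
for m,s,ce in blobs(c,(0,70,60),(16,200,255),300):
    print('brown',s,ce)
    if s[4]<8000:
      for z in(0,.01,.03):hull(c,m,z)
for m,s,ce in blobs(c,(40,120,30),(85,255,255),1000):
    print('green',s);hull(c,m,.02)
c=load('cap1')
f=c['frame'].astype(int)
w=((f[:,:,0]-f[:,:,2])>8)&(f.sum(2)>300)
n,l,s,ce=cv2.connectedComponentsWithStats(w.astype('uint8'))
for i in range(1,n):
    if s[i][4]>150: 
        print('pale',s[i],ce[i])
        if 230<ce[i][0]<310:
            for z in(0,.015):hull(c,l==i,z)
c=load('foot1');f=c['frame'].astype(int)
w=((f[:,:,0]-f[:,:,2])>8)&(f.sum(2)>250)
n,l,s,ce=cv2.connectedComponentsWithStats(w.astype('uint8'))
for i in range(1,n):
    if s[i][4]>150:
        print('pale',s[i],ce[i])
        if 200<ce[i][0]<350: hull(c,l==i,.08)
for m,s,ce in blobs(c,(0,0,0),(180,255,60),2000):
    print('dark',s,ce)
    if 200<ce[0]<340 and ce[1]<300:hull(c,m,.015)
def crop(k,x,y,w,h):return cv2.resize(load(k)['frame'][y:y+h,x:x+w,::-1],(400,400),interpolation=cv2.INTER_CUBIC)
cv2.imwrite('pics/cr.png',np.hstack([crop('wedge1',220,190,90,90),crop('foot1',200,150,180,180)]))
E
```

```text
brown [ 241   54   99  111 7418] [290.30156376 109.17107037]
  z 0 [ 0.3958 -0.2785] [0.1392 0.0855] 32.0 min [ 0.332 -0.338] max [ 0.459 -0.219]
  z 0.01 [ 0.3963 -0.2789] [0.1354 0.0832] 32.0 min [ 0.334 -0.337] max [ 0.458 -0.221]
  z 0.03 [ 0.3974 -0.2797] [0.128  0.0786] 32.0 min [ 0.339 -0.335] max [ 0.456 -0.225]
brown [ 243  203   46   68 2550] [265.01294118 236.10862745]
  z 0 [ 0.5585 -0.3121] [0.0568 0.0989] 82.8 min [ 0.51  -0.343] max [ 0.607 -0.281]
  z 0.01 [ 0.5546 -0.3115] [0.0552 0.0963] 82.8 min [ 0.508 -0.341] max [ 0.602 -0.281]
  z 0.03 [ 0.547  -0.3105] [0.0522 0.091 ] 82.8 min [ 0.503 -0.339] max [ 0.591 -0.282]
brown [  0 242  21  99 990] [  6.64444444 301.77272727]
  z 0 [ 0.6476 -0.678 ] [0.0286 0.1616] 76.4 min [ 0.566 -0.711] max [ 0.723 -0.673]
  z 0.01 [ 0.6414 -0.6676] [0.0278 0.1573] 76.4 min [ 0.562 -0.7  ] max [ 0.715 -0.663]
  z 0.03 [ 0.629 -0.647] [0.0263 0.1486] 76.4 min [ 0.554 -0.677] max [ 0.698 -0.642]
green [   0   43   83  155 5635]
  z 0.02 [ 0.4097 -0.5734] [0.0976 0.1786] 83.6 min [ 0.326 -0.628] max [ 0.498 -0.515]
green [ 325  230  104   64 3386]
  z 0.02 [ 0.5904 -0.1642] [0.1401 0.083 ] 74.9 min [ 0.54  -0.232] max [ 0.63  -0.096]
pale [  0 207  33  20 350] [ 15.00285714 215.60571429]
pale [251 220  38  37 969] [269.62332301 238.18369453]
  z 0 [0.5188 0.3275] [0.0527 0.0423] 37.5 min [0.492 0.302] max [0.545 0.353]
  z 0.015 [0.513 0.328] [0.0506 0.0406] 37.5 min [0.488 0.304] max [0.538 0.352]
pale [242 207  48  21 479] [265.04175365 217.10647182]
  z 0.08 [0.4645 0.0523] [0.011  0.0518] 17.5 min [0.453 0.028] max [0.475 0.077]
pale [ 460  220   39   37 1035] [479.11980676 238.28599034]
dark [  203   157   145   160 10285] [266.58006806 232.56285853]
  z 0.015 [0.5186 0.0564] [0.1565 0.1975] 78.7 min [ 0.408 -0.038] max [0.63  0.151]
dark [    0   251   560   169 56075] [278.99982167 359.25950959]
```

View pics/cr.png

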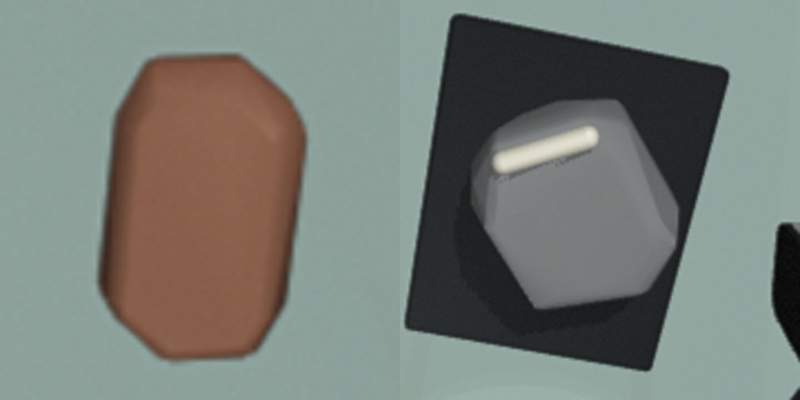

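The left crop shows the small wedge lengthwise, yawed about -7°, with its thick end unclear. The right crop shows the rib at (545,150), giving a foot yaw of about +17.5°, which differs from the slate's -11°. I'll go over the wedge, lower, and use the parallax of its top edges.

Emit:
apply_moves([
  [0,0,0,-0.0235,-0.0065,0.033,1],
  [0,0,0,-0.0235,-0.0065,0.033,1],
  [0,0,0,-0.0235,-0.0065,0.033,1],
  [0,0,0.126,0,0,0,1],
  [0,0,0,0,0,0,1],
  [0,0,0,0,0,0,1],
])

```text
t: 4.18
tool_pos: [0.5516, -0.3122, 0.1516]
ee_rot: [0.0, 0.061, 0.998, 0.0]
wrist_force: [0.0, -1.3, 0.5]
gripper_width: 0.0854
grasp_force: 0.0
```

```bash
python3 - <<'E'
from h import *
c=snap('wrist','wedge2')
for m,s,ce in blobs(c,(0,70,60),(16,200,255),1000):
    print(s,ce)
    if s[4]<20000 and 150<ce[0]<400:
        ct=max(cv2.findContours(m.astype('uint8'),0,1)[0],key=len)[:,0]
        for z in(.01,.02,.03):
            P=np.array([ray(c,*q,z)[:2] for q in ct],np.float32);print(z,cv2.minAreaRect(P))
def crop(k,x,y,w,h):
    f=load(k)['frame'][y:y+h,x:x+w,::-1];hs=cv2.cvtColor(f,cv2.COLOR_BGR2GRAY);f=cv2.createCLAHE(4,(3,3)).apply(hs)
    return cv2.resize(f,(400,400),interpolation=cv2.INTER_CUBIC)
cv2.imwrite('pics/cr2.png',np.hstack([crop('wedge1',225,195,80,80),crop('wedge2',205,140,140,140)]))
E
```

```text
[ 229    0  149   86 8660] [313.59861432  34.5687067 ]
0.01 ((0.42275765538215637, -0.277055561542511), (0.11893978714942932, 0.0624399408698082), 83.04582977294922)
0.02 ((0.42515507340431213, -0.2780980169773102), (0.11445446312427521, 0.06008528918027878), 83.04584503173828)
0.03 ((0.4275524914264679, -0.279140442609787), (0.10996919125318527, 0.057730644941329956), 83.04584503173828)
[ 251  152   61   99 5263] [280.80961429 200.82823485]
0.01 ((0.5536162853240967, -0.311721533536911), (0.056446973234415054, 0.09437534213066101), 82.7034912109375)
0.02 ((0.5510789155960083, -0.31145668029785156), (0.05431833490729332, 0.09081646800041199), 82.70346069335938)
0.03 ((0.5485416054725647, -0.3111918866634369), (0.052189696580171585, 0.08725742250680923), 82.70350646972656)
```

View pics/cr2.png

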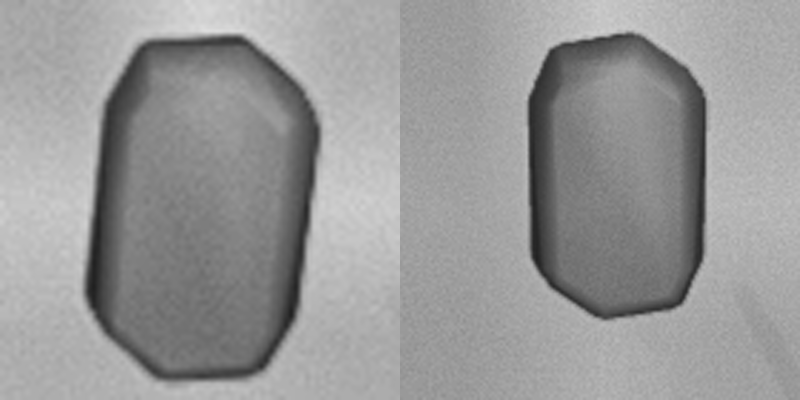

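The crops show the octagonal top, but the thick end is still ambiguous. I'll tilt for an oblique side look.

Emit:
apply_moves([
  [0,0,0,0,0.06,-0.005,1],
  [0,0,0,0,0.06,-0.005,1],
  [0.187,0,0,0,0,0,1],
  [0.187,0,0,0,0,0,1],
  [0.187,0,0,0,0,0,1],
  [0.187,0,0,0,0,0,1],
  [0,0,0,0,0,0,1],
  [0,0,0,0,0,0,1],
])

```text
t: 5.22
tool_pos: [0.5658, -0.1949, 0.1616]
ee_rot: [-0.023, 0.059, 0.929, -0.363]
wrist_force: [0.5, -1.1, -0.1]
gripper_width: 0.0852
grasp_force: 0.0
```

```bash
python3 - <<'E'
from h import *
c=snap('wrist','wedge3')
p=proj(c,[.552,-.313,.015]);print(p, c['view'].round(3).tolist())
u,v=[int(x) for x in p]
for e in [(.51,-.306,.0),(.594,-.317,0)]:print(proj(c,e))
y=max(0,v-60);x=max(0,u-80)
f=c['frame'][y:y+120,x:x+160,::-1];print(x,y)
cv2.imwrite('pics/cr3.png',cv2.resize(f,(800,600),interpolation=cv2.INTER_CUBIC))
E
```

```text
[290.75902804 191.97116873] [[0.092, 0.729, -0.678, 0.2], [0.981, 0.052, 0.189, -0.544], [0.173, -0.682, -0.71, 0.02], [0.0, 0.0, 0.0, 1.0]]
[301.34223405 151.57343622]
[299.69259904 225.80543172]
210 131
```

View pics/cr3.png

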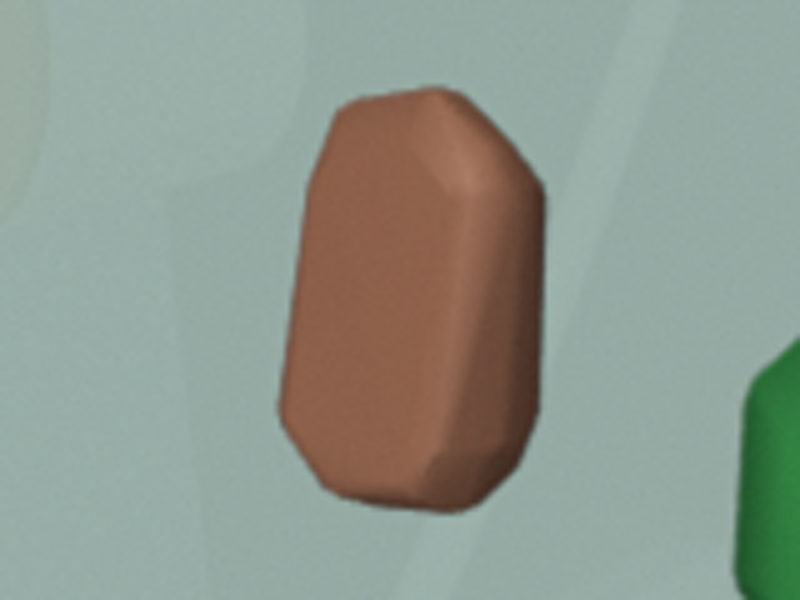

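The side face grows toward the bottom of the image, so the thick end points to world +x and the wedge yaw is -7°. I'll go back over it and descend.

Emit:
apply_moves([
  [-0.187,0,0,0,0,0,1],
  [-0.187,0,0,0,0,0,1],
  [-0.187,0,0,0,0,0,1],
  [-0.187,0,0,0,0,0,1],
  [0,0,0,0,-0.06,0,1],
  [0,0,0,0,-0.06,0,1],
  [0,0,0,0,0,0.045,1],
  [0,0,0,0,0,0.04,1],
  [0,0,0,0,0,0,1],
  [0,0,0,0,0,0,1],
])

```text
t: 6.52
tool_pos: [0.5513, -0.315, 0.0787]
ee_rot: [0.002, 0.064, 0.998, -0.0]
wrist_force: [0.8, 0.0, -0.1]
gripper_width: 0.0851
grasp_force: 0.0
```

Emit:
apply_moves([
  [0,0,0,-0.001,0.003,0.025,1],
  [0,0,0,0,0,0.02,1],
  [0,0,0,0,0,0.0095,1],
  [0,0,0,0,0,0,0.5],
  [0,0,0,0,0,0,0.4],
  [0,0,0,0,0,0,0.4],
  [0,0,0,0,0,0,0.3],
  [0,0,0,0,0,0,0.3],
], grip_force=40)

```text
t: 7.52
tool_pos: [0.5527, -0.311, 0.0225]
ee_rot: [0.001, 0.063, 0.998, -0.0]
wrist_force: [-1.8, 0.3, 6.3]
gripper_width: 0.0551
grasp_force: 44.3
```

Emit:
apply_moves([
  [0,0,0,0,0,-0.02,0.3],
  [0,0,0,0,0,-0.04,0.3],
  [0,0,-0.144,0,0,-0.04,0.3],
  [0,0,-0.144,0,0,-0.03,0.3],
  [0,0,-0.143,0,0,0,0.3],
  [0,0,0,-0.008,0.035,0,0.3],
  [0,0,0,-0.011,0.05,0,0.3],
  [0,0,0,-0.011,0.05,0,0.3],
  [0,0,0,-0.011,0.05,0,0.3],
  [0,0,0,-0.011,0.05,0,0.3],
])

```text
t: 8.78
tool_pos: [0.5308, -0.0693, 0.1525]
ee_rot: [0.0, -0.152, 0.988, 0.0]
wrist_force: [0.6, 0.3, -1.9]
gripper_width: 0.0548
grasp_force: 43.5
```

Emit:
apply_moves([
  [0,0,0,-0.011,0.05,0,0.3],
  [0,0,0,-0.011,0.05,0,0.3],
  [0,0,0,-0.011,0.035,0,0.3],
  [0,0.105,0,0,0,0,0.3],
  [0,0.1045,0,0,0,0,0.3],
  [0,0,0,0,0,0,0.3],
  [0,0,0,0,0,0,0.3],
])

```text
t: 9.65
tool_pos: [0.5221, 0.0674, 0.1518]
ee_rot: [-0.102, -0.151, 0.983, -0.016]
wrist_force: [-0.1, 0.1, -1.9]
gripper_width: 0.0556
grasp_force: 43.7
```

```bash
cat > rel.py <<'E'
import sys,numpy as np
from scipy.spatial.transform import Rotation as R
from station import bot
s=bot.observe();q=s["ee_rot"];r=R.from_quat([q[1],q[2],q[3],q[0]])
t=np.array(eval(sys.argv[1]));print('pos',s["tool_pos"].round(4),'tool axes',r.as_matrix().round(3).tolist());print('shift in tool axes',r.inv().apply(t-s["tool_pos"]).round(4))
if len(sys.argv)>2:
    yaw,a=eval(sys.argv[2]);g=R.from_euler('z',yaw)*R.from_euler('y',a)*R.from_quat([0,1,0,0])
    print('turn',(r.inv()*g).as_rotvec().round(4))
print('F',s["wrist_force"].round(2),'M',s["torque"].round(3),s["gripper_width"])
E
python3 rel.py "[.521,.0734,.11]" ".3054,.2094"; python3 -c "
from h import *
for n in('scene','side'):snap(n,n+'2')
f=[load('scene2')['frame'][140:260,230:390,::-1],load('side2')['frame'][120:260,170:330,::-1]]
cv2.imwrite('pics/hov.png',np.hstack([cv2.resize(x,(400,300)) for x in f]))"
```

```text
pos [0.5221 0.0674 0.1518] tool axes [[-0.934, -0.3, -0.197], [-0.293, 0.954, -0.062], [0.206, -0.0, -0.978]]
shift in tool axes [-0.0094  0.0061  0.0407]
turn [-0.0002  0.0016 -0.0012]
F [-0.08  0.08 -1.85] M [ 0.07  -0.296  0.028] 0.05558849734514755
```

View pics/hov.png

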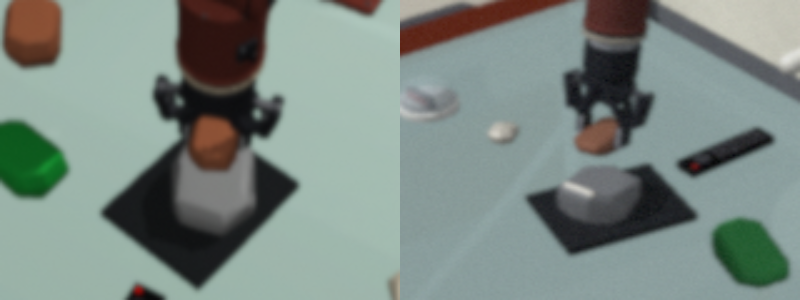

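The wedge is held above the foot, with its thick end toward the low side (scene crop (213,150), side crop (600,135)). I'll check the rib position with the fixed cameras and move to the hover.

Emit:
apply_moves([
  [0,0,0,-0.005,0.003,0.02,0.3],
  [0,0,0,-0.0045,0.003,0.0205,0.3],
  [0,0,0,0,0,0,0.3],
  [0,0,0,0,0,0,0.3],
])

```text
t: 10.25
tool_pos: [0.5215, 0.0737, 0.111]
ee_rot: [-0.103, -0.151, 0.983, -0.016]
wrist_force: [-0.6, -0.0, -2.2]
gripper_width: 0.0552
grasp_force: 43.6
```

```bash
python3 rel.py "[.521,.0734,.0852]" ".3054,.2094"; python3 - <<'E'
from h import *
a=np.load("cams0.npy",allow_pickle=True).item()
def line(c,p):
    V=c["view"];R=V[:3,:3];return -R.T@V[:3,3],R.T@np.linalg.inv(c["mtx"])@np.array([*p,1.])
L=[]
for n in('scene','side','foot1'):
    c=a[n] if n in a else load(n)
    u,v=proj(c,[.4645,.0523,.077]);f=c["frame"].astype(int)
    m=((f[:,:,0]-f[:,:,2])>6)&(f.sum(2)>(250 if n=='foot1' else 330));m[:int(v)-25]=0;m[int(v)+25:]=0;m[:,:int(u)-30]=0;m[:,int(u)+30:]=0
    k,l,s,ce=cv2.connectedComponentsWithStats(m.astype('uint8'));i=1+np.argmax(s[1:,4]);print(n,(u,v),s[i],ce[i]);L.append(line(c,ce[i]))
A=0;b=0
for o,d in L:
    d=d/np.linalg.norm(d);M=np.eye(3)-np.outer(d,d);A=A+M;b=b+M@o
print(np.linalg.solve(A,b))
E
```

```text
pos [0.5215 0.0737 0.111 ] tool axes [[-0.933, -0.3, -0.197], [-0.294, 0.954, -0.062], [0.207, 0.0, -0.978]]
shift in tool axes [-0.0048 -0.0001  0.0254]
turn [ 0.0001  0.0014 -0.0006]
F [-0.58 -0.03 -2.17] M [ 0.088 -0.294  0.076] 0.055160673177394155
scene (np.float64(319.23548078431696), np.float64(193.22550844589767)) [311 191  17   7  76] [318.47368421 193.77631579]
side (np.float64(240.7596314125308), np.float64(207.50332278018874)) [210 182   5   3  13] [211.76923077 182.84615385]
foot1 (np.float64(265.19962834308024), np.float64(216.32715490105048)) [242 207  48  21 489] [265.15337423 217.13701431]
[0.44773682 0.08181725 0.14029776]
```

The rib position agrees with the scene camera to within 1 px. The side-camera pick was the cap, so I ignore it. Easing down.

Emit:
apply_moves([
  [0,0,0,-0.002,0,0.01,0.3],
  [0,0,0,-0.0015,0,0.007,0.3],
  [0,0,0,-0.0005,0,0.003,0.3],
  [0,0,0,0,0,0,0.3],
  [0,0,0,0,0,0,0.3],
])

```text
t: 10.88
tool_pos: [0.5211, 0.0739, 0.0897]
ee_rot: [-0.103, -0.151, 0.983, -0.016]
wrist_force: [0.4, -0.2, -1.9]
gripper_width: 0.0551
grasp_force: 43.7
```

Emit:
apply_moves([
  [0,0,0,-0.0003,0,0.0015,0.3],
  [0,0,0,-0.0003,0,0.0015,0.3],
  [0,0,0,0,0,0,0.3],
])

```text
t: 11.25
tool_pos: [0.5209, 0.0739, 0.0864]
ee_rot: [-0.103, -0.151, 0.983, -0.016]
wrist_force: [0.6, -0.2, -2.5]
gripper_width: 0.0549
grasp_force: 43.7
```

Emit:
apply_moves([
  [0,0,0,-0.0002,0,0.001,0.3],
  [0,0,0,-0.0002,0,0.001,0.3],
  [0,0,0,0,0,0,0.3],
])

```text
t: 11.62
tool_pos: [0.521, 0.0738, 0.0856]
ee_rot: [-0.103, -0.151, 0.983, -0.016]
wrist_force: [-3.5, -0.8, 10.9]
gripper_width: 0.0549
grasp_force: 45.0
```

Emit:
apply_moves([
  [0,0,0,0,0,0,0.3],
])

```text
t: 11.75
tool_pos: [0.521, 0.0738, 0.0856]
ee_rot: [-0.103, -0.151, 0.983, -0.016]
wrist_force: [-4.0, 0.4, 9.3]
gripper_width: 0.055
grasp_force: 45.0
```

```bash
python3 rel.py "[.521,.0734,.0852]" ".3054,.2094"
```

```text
pos [0.521  0.0738 0.0856] tool axes [[-0.933, -0.3, -0.198], [-0.294, 0.954, -0.062], [0.208, 0.0, -0.978]]
shift in tool axes [ 0.0001 -0.0004  0.0004]
turn [ 0.0004  0.0001 -0.0002]
F [-4.04  0.42  9.28] M [-0.246  0.98  -0.051] 0.05501182686961758
```

Contact is about 11 N at the expected height, with a small moment. Now to release gently and check.

Emit:
apply_moves([
  [0,0,0,0,0,-0.0003,0.62],
  [0,0,0,0,0,0,0.68],
  [0,0,0,0,0,0,0.74],
  [0,0,0,0,0,0,0.8],
  [0,0,0,0,0,0,0.9],
  [0,0,0,0,0,0,0.9],
], grip_force=20)

```text
t: 12.5
tool_pos: [0.521, 0.0739, 0.0847]
ee_rot: [-0.103, -0.151, 0.983, -0.016]
wrist_force: [0.2, -0.9, -0.6]
gripper_width: 0.077
grasp_force: 0.0
```

Emit:
apply_moves([
  [0,0,0,0,0,-0.01,0.9],
  [0,0,0,0,0,-0.03,0.9],
  [0,0,0,0,0,-0.05,0.9],
  [0,-0.105,0,0,0,-0.05,1],
  [0,-0.1045,0,0.03,0,0,1],
  [0,0,0,0.03,0,0,1],
  [0,0,0,0,0,0,1],
  [0,0,0,0,0,0,1],
])

```text
t: 13.5
tool_pos: [0.4923, 0.0649, 0.2255]
ee_rot: [0.001, -0.152, 0.988, 0.0]
wrist_force: [-0.2, -0.6, -0.1]
gripper_width: 0.0853
grasp_force: 0.0
```

```bash
python3 rel.py "[.45,.30,.25]" "0,0"; python3 - <<'E'
from h import *
c=snap('wrist','placed');d=snap('side','placed_s');e=snap('scene','placed_c')
print(proj(c,[.516,.072,.09]))
f=[c['frame'][100:340,150:410,::-1],d['frame'][165:255,200:300,::-1],e['frame'][170:260,260:360,::-1]]
cv2.imwrite('pics/pl.png',np.hstack([cv2.resize(x,(266,300),interpolation=cv2.INTER_CUBIC) for x in f]))
for m,s,ce in blobs(c,(0,70,60),(16,200,255),500):
    print(s,ce)
    if 150<ce[0]<400:
        ct=max(cv2.findContours(m.astype('uint8'),0,1)[0],key=len)[:,0];P=np.array([ray(c,*q,.092)[:2] for q in ct],np.float32);print(cv2.minAreaRect(P))
f=c['frame'].astype(int)
m=((f[:,:,0]-f[:,:,2])>8)&((f[:,:,0]-f[:,:,2])<35)&(f.sum(2)>300)
n,l,s,ce=cv2.connectedComponentsWithStats(m.astype('uint8'))
for i in range(1,n):
    if s[i][4]>150:print(s[i],ce[i],ray(c,*ce[i],.078))
E
```

```text
pos [0.4923 0.0649 0.2255] tool axes [[-0.954, -0.301, 0.001], [-0.301, 0.954, 0.001], [-0.001, 0.0, -1.0]]
shift in tool axes [-0.0304  0.2369 -0.0244]
turn [0.0004 0.0013 0.3054]
F [-0.16 -0.63 -0.14] M [ 0.023 -0.011 -0.005] 0.08532687276376456
[279.30590441 228.4193423 ]
[   0    0   22   61 1063] [ 8.75540922 28.37347131]
[ 250  182   59   91 4576] [279.43116259 226.59418706]
((0.5157243013381958, 0.07211022078990936), (0.08811123669147491, 0.05289419740438461), 18.508804321289062)
[247 163  57  13 668] [274.44311377 168.75      ] [0.46566662 0.05142305 0.078     ]
[ 458  246   37   38 1102] [476.08348457 264.70235935] [0.49716251 0.27496196 0.078     ]
```

View pics/pl.png

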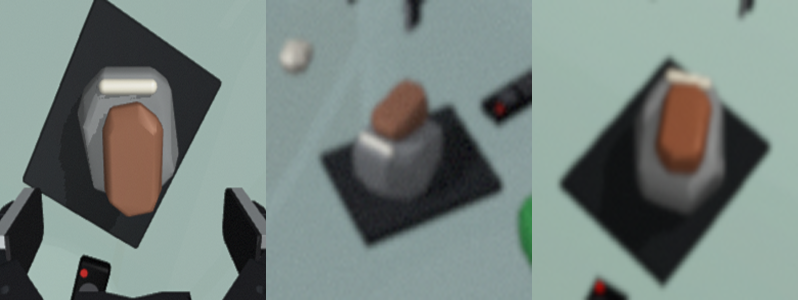

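The wedge rests alone on the slope at (0.516,0.072) with yaw 18.5°, below and clear of the rib, and its top looks level. The rib hasn't moved. Next, the cap.

Emit:
apply_moves([
  [0,0,0,-0.02,0.049,0,1],
  [0,0,0,-0.02,0.049,0,1],
  [0,0,0,-0.02,0.049,0,1],
  [0,0,0,-0.02,0.049,0,1],
  [0,0,0,-0.019,0.049,0,1],
  [0,0,-0.175,0,0,0.032,1],
  [0,0,-0.174,0,0,0.033,1],
  [0,0,0,0,0,0,1],
  [0,0,0,0,0,0,1],
])

```text
t: 14.78
tool_pos: [0.5133, 0.3283, 0.1608]
ee_rot: [0.0, -0.319, 0.948, 0.0]
wrist_force: [0.5, 0.3, 0.4]
gripper_width: 0.0857
grasp_force: 0.0
```

```bash
python3 - <<'E'
from h import *
c=snap('wrist','cap2');f=c['frame'].astype(int)
m=((f[:,:,0]-f[:,:,2])>8)&(f.sum(2)>200)
n,l,s,ce=cv2.connectedComponentsWithStats(m.astype('uint8'))
for i in range(1,n):
    if s[i][4]>1000 and 150<ce[i][0]<400 and ce[i][1]<320:
        print(s[i],ce[i]);ct=max(cv2.findContours((l==i).astype('uint8'),0,1)[0],key=len)[:,0]
        for z in(0,.01,.02):P=np.array([ray(c,*q,z)[:2] for q in ct],np.float32);print(z,cv2.minAreaRect(P))
        H=cv2.fitEllipse(P);print(H)
u,v=[int(x) for x in proj(c,[.513,.328,.01])];print(u,v)
g=cv2.resize(c['frame'][v-60:v+60,u-80:u+80,::-1],(800,600),interpolation=cv2.INTER_CUBIC);cv2.imwrite('pics/capc.png',g)
E
python3 rel.py "[.513,.328,.023]"
```

```text
[ 258  174   44   53 1911] [279.1025641  199.64835165]
0 ((0.5166682004928589, 0.3304844796657562), (0.05349434167146683, 0.042526889592409134), 36.13675308227539)
0.01 ((0.5147064924240112, 0.32900524139404297), (0.05161314085125923, 0.04103138670325279), 36.13703918457031)
0.02 ((0.5127448439598083, 0.3275260031223297), (0.04973195865750313, 0.03953589126467705), 36.13695526123047)
((0.5125982165336609, 0.32720252871513367), (0.042022597044706345, 0.049833960831165314), 122.80257415771484)
279 198
pos [0.5135 0.3284 0.1613] tool axes [[-0.796, -0.606, 0.002], [-0.606, 0.796, 0.001], [-0.002, -0.0, -1.0]]
shift in tool axes [ 9.000e-04 -1.000e-04  1.383e-01]
F [0.29 0.54 0.43] M [-0.062 -0.081 -0.01 ] 0.08565429580965035
```

View pics/capc.png

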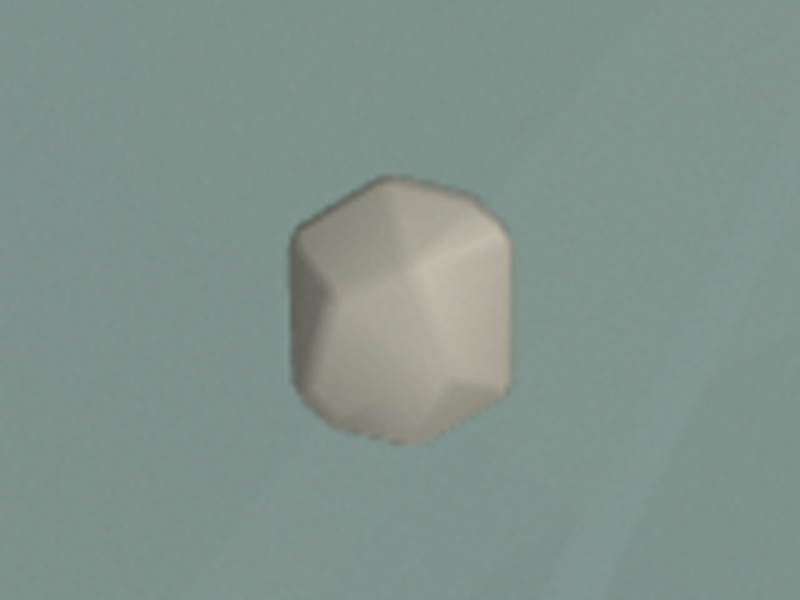

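The cap's straight sides stand upright in the tool frame, so the grip axis is aligned and centred within 1–2 mm. Descend and grip.

Emit:
apply_moves([
  [0,0,0,-0.001,0,0.045,1],
  [0,0,0,0,0,0.045,1],
  [0,0,0,0,0,0.03,1],
  [0,0,0,0,0,0.018,1],
  [0,0,0,0,0,0,0.6],
  [0,0,0,0,0,0,0.3],
  [0,0,0,0,0,0,0.2],
  [0,0,0,0,0,0,0.2],
  [0,0,0,0,0,0,0.2],
], grip_force=30)

```text
t: 15.95
tool_pos: [0.5144, 0.3294, 0.0236]
ee_rot: [0.001, -0.321, 0.947, 0.001]
wrist_force: [-0.1, -1.2, 6.8]
gripper_width: 0.0411
grasp_force: 31.3
```

Emit:
apply_moves([
  [0,0,0,0,0,-0.02,0.2],
  [0,0,0,0,0,-0.04,0.2],
  [0,0,0.165,0,0,-0.045,0.2],
  [0,0,0.165,0,0,-0.04,0.2],
  [0,0,0,0.011,-0.034,0,0.2],
  [0,0,0,0.016,-0.05,0,0.2],
  [0,0,0,0.016,-0.05,0,0.2],
  [0,0,0,0.016,-0.05,0,0.2],
  [0,0,0,0.016,-0.05,0,0.2],
  [0,0,0,0,-0.01,0,0.2],
])

```text
t: 17.2
tool_pos: [0.52, 0.0692, 0.1684]
ee_rot: [0.001, -0.158, 0.987, 0.0]
wrist_force: [0.1, 1.3, -0.1]
gripper_width: 0.0414
grasp_force: 30.7
```

Emit:
apply_moves([
  [0,0,0,0,0,0,0.2],
  [0,0,0,0,0,0,0.2],
])

```text
t: 17.45
tool_pos: [0.5199, 0.0752, 0.1672]
ee_rot: [0.0, -0.162, 0.987, 0.0]
wrist_force: [-0.5, 0.7, -1.1]
gripper_width: 0.0413
grasp_force: 30.7
```

```bash
python3 rel.py "[.5224,.0743,.125]" ".33,0"; python3 - <<'E'
from h import *
for n in('scene','side'):
    c=snap(n,n+'3');p=np.array([.5224,.0743,.09]);u,v=proj(c,p);print(n,u,v)
    for m,s,ce in blobs(c,(0,70,60),(16,200,255),60):
        if abs(ce[0]-u)<25 and abs(ce[1]-v)<25: print(s,ce,ray(c,*ce,.085))
E
```

```text
pos [0.5199 0.0752 0.1672] tool axes [[-0.947, -0.32, 0.0], [-0.32, 0.947, 0.001], [-0.0, 0.001, -1.0]]
shift in tool axes [-0.0021 -0.0017  0.0422]
turn [ 0.0005  0.0004 -0.0038]
F [-0.45  0.69 -1.13] M [-0.017 -0.007  0.025] 0.04126390019420427
scene 316.9469299241689 207.01550609383594
[306 197  22  25 405] [316.32592593 209.35308642] [0.52746468 0.0753061  0.085     ]
side 250.516915351538 195.10884493383605
[240 190  21  17 238] [250.31932773 198.20588235] [0.51508373 0.0656955  0.085     ]
```

Fixed-camera views bracket the expected wedge position. Lowering in steps.

Emit:
apply_moves([
  [0,0,0,-0.002,-0.001,0.02,0.2],
  [0,0,0,0,0,0.015,0.2],
  [0,0,0,0,0,0.007,0.2],
  [0,0,0,0,0,0.004,0.2],
  [0,0,0,0,0,0,0.2],
  [0,0,0,0,0,0,0.2],
])

```text
t: 18.3
tool_pos: [0.5224, 0.0732, 0.1212]
ee_rot: [0.0, -0.161, 0.987, 0.0]
wrist_force: [0.6, -0.7, -1.2]
gripper_width: 0.0411
grasp_force: 30.7
```

Emit:
apply_moves([
  [0,0,0,0,0,0.0015,0.2],
  [0,0,0,0,0,0.0015,0.2],
  [0,0,0,0,0,0,0.2],
])

```text
t: 18.68
tool_pos: [0.522, 0.0732, 0.1177]
ee_rot: [-0.0, -0.161, 0.987, -0.0]
wrist_force: [1.1, 0.4, -1.4]
gripper_width: 0.0415
grasp_force: 30.7
```

Emit:
apply_moves([
  [0,0,0,0,0,0.001,0.2],
  [0,0,0,0,0,0.0005,0.2],
  [0,0,0,0,0,0,0.2],
])

```text
t: 19.05
tool_pos: [0.5222, 0.0732, 0.1168]
ee_rot: [0.0, -0.161, 0.987, 0.0]
wrist_force: [-3.4, -1.2, 5.8]
gripper_width: 0.0409
grasp_force: 31.4
```

Contact is about 7 N at z = 0.1168, against an expected 0.116. Releasing.

Emit:
apply_moves([
  [0,0,0,0,0,-0.0002,0.46],
  [0,0,0,0,0,0,0.52],
  [0,0,0,0,0,0,0.6],
  [0,0,0,0,0,0,0.7],
  [0,0,0,0,0,0,0.8],
  [0,0,0,0,0,0,0.8],
], grip_force=20)

```text
t: 19.8
tool_pos: [0.5221, 0.0732, 0.1165]
ee_rot: [-0.0, -0.161, 0.987, -0.0]
wrist_force: [0.3, -0.1, -0.0]
gripper_width: 0.0681
grasp_force: 0.0
```

Emit:
apply_moves([
  [0,0,0,0,0,-0.01,0.8],
  [0,0,0,0,0,-0.03,0.8],
  [0,0,0,0,0,-0.05,0.9],
  [0,0,0,0,0,-0.05,1],
  [0,0,0,0.03,0,0,1],
  [0,0,0,0.03,0,0,1],
  [0,0,0,0,0,0,1],
  [0,0,0,0,0,0,1],
])

```text
t: 20.8
tool_pos: [0.4657, 0.0543, 0.2571]
ee_rot: [0.001, -0.161, 0.987, 0.0]
wrist_force: [-0.0, 0.5, -0.1]
gripper_width: 0.085
grasp_force: 0.0
```

```bash
python3 - <<'E'
from h import *
c=snap('wrist','end');d=snap('side','end_s');e=snap('scene','end_c')
f=[c['frame'][100:340,150:410,::-1],d['frame'][165:255,200:300,::-1],e['frame'][170:260,260:360,::-1]]
cv2.imwrite('pics/end3.png',np.hstack([cv2.resize(x,(266,300),interpolation=cv2.INTER_CUBIC) for x in f]))
f=c['frame'].astype(int);m=((f[:,:,0]-f[:,:,2])>8)&((f[:,:,0]-f[:,:,2])<38)&(f.sum(2)>300)
n,l,s,ce=cv2.connectedComponentsWithStats(m.astype('uint8'))
for i in range(1,n):
    if s[i][4]>150:print(s[i],ce[i],ray(c,*ce[i],.078),ray(c,*ce[i],.108))
E
```

```text
[253 186  50  12 486] [277.32304527 191.5308642 ] [0.46545777 0.0515746  0.078     ] [0.45931203 0.04974208 0.108     ]
[ 260  230   41   50 1719] [279.97905759 254.79173938] [0.53311127 0.07729658 0.078     ] [0.52026108 0.07291501 0.108     ]
```

View pics/end3.png

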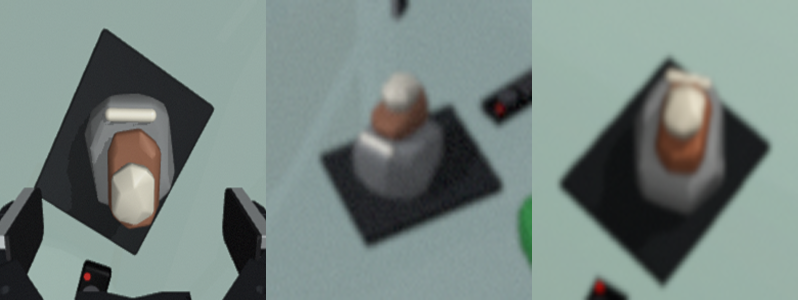

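The cairn stands: the cap is at about (0.520,0.073) on the wedge's level top and the foot and rib are unmoved. Handing in.

```bash
python3 -c "
from station import bot
print(bot.close_job())"
```

```text
the job is handed in; nothing more can be done
None
```

The cairn is rebuilt and the job is handed in at about 21 s of the 70 s. The wedge sits level on the slope clear of the rib, the cap is on its middle, and the last images show the foot stone unmoved; I saw no contact with the remote, clock or plant but didn't re-measure them. No verdict was shown.

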